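Fold down the caddy handle and show the notched test slide label up

ROBOT

A 6-joint arm with a two-finger parallel gripper is mounted at the origin on a cart in front of the work surface, level with it; the furniture and walls round the work are solid. World frame = base frame: x ahead of the robot, y to its left, z up, the work surface at z = 0. Lengths are in m, angles in rad, forces in N, time in s.
With the tool pointing down it reaches from about 0.275 to 0.775 m from the base axis. Payload 14.6 kg.
Tool frame: the origin (TCP) lies between the finger pads; the fingertips stand 25 mm ahead of it and the grasp point (between the pads) lies 6 mm ahead of it (ctrl.nose_length is the distance from the TCP to the fingertips, in m); z points along the fingers, y is the direction in which the jaws open and shut (so a half turn about z gives the same grasp; the last joint's range is limited). The gripper opens to 85 mm and grips with 20 to 120 N. Pads are 22 mm wide; open, the fingers measure 114 mm over their backs; the gripper's body (76 mm by 85 mm) begins 54 mm behind the grasp point. The pads swing forward as they close: fully open they stand 13 mm farther back than shut.
Start: joints at [-0.155, 0.263, -0.048, 1.259, 0, 1.415], TCP at [0.525, -0, 0.256] pointing down, gripper open.
Joint ranges: [-2.65, 2.65], [-0.89, 1.7], [-1.18, 1.37], [-2.13, 2.11], [-1.35, 1.29], [-3.14, 3.14]. Speed limits (rad/s): [1.89, 1.89, 2.57, 2.79, 3.14, 3.14].

INTERFACE

Orientations are given as a 3x3 rotation matrix whose columns are the frame's x, y, z axes.
In Python, from workcell import ctrl gives the robot as it stands.
- The arm moves only by the tool send_rows, never from a script. Its argument "plan" is a list of rows, each a list of 3 entries, a list of its own where there are three numbers: the turn, a rotation vector about the tool's x, y, z in rad, then the shift along the tool's x, y, z in m, then the closure, from 0 (fully open) to 1 (shut). In form: [[[ax, ay, az], [x, y, z], fingers], ...]. A call has 1 to 10 rows; each row is the pose to reach, as a shift and turn from the pose measured when the call began, along the tool's axes at that moment; what a row does not reach only later rows make up. A row lasts 1/10 s, in which the tool goes at most 50 mm and 8.59 degrees, less where a joint would pass 70% of its speed; a pose out of reach is approached as far as the arm can. A call with a gripper value outside its range is refused whole. The fingers move at their own pace and stop on an object; the grip force is fixed at half the most. Time passes only in rows, so rows that repeat a pose let the fingers close. It gives the time, the measured TCP pose, the force and the opening at its end, in the units of the state.
- ctrl.read_state(): the state, without advancing time (a new reading comes with each control period).
- ctrl.read_camera(name): name is "scene" or "side" or "wrist"; returns a dict with "image" (384x512x3 uint8, red, green, blue), "z_map" (384x512 float32, m along the optical axis (not along the pixel's ray), 0 where there is no reading), "fx", "fy", "cx", "cy" (pixels), "R" (3x3) and "t" (3): a world point X has camera coordinates R X + t. Camera axes: x right, y down, z forward; pixel columns grow to the right and rows downward; lengths in m; the calibration is good to about 2 mm. A picture is of the moment at which its call begins.
- ctrl.job_done(): hands the job in, once; it reports no verdict.
The state is a dict: "time": time; "qpos": joint angles; "dq": joint speeds; "joint_torque": joint torques, N m; "eef_pos": TCP position; "tool_rot": TCP orientation; "ft_force": force on the tool from outside, world axes, zero at the start; "ft_torque": the same for the moment, N m; "finger_gap": opening from 0.0 (shut) to 1.0 (fully open).
Only numpy, scipy, OpenCV 4.12 (cv2) and the standard library are available. Lean on these libraries where they do the work, as an engineer would, in place of code of your own. Each camera call takes 0.05 s, during which the arm holds its last target.

TASK

Fold the carry handle of the hygiene test-slide caddy down until it seats against its stop and let it go. Then take the slide with the notched corner out of its slot by its clear end, never touching the frosted end, lift it well clear above the caddy and finish while still holding it there, still, long edge level, tilted at least about 45 degrees over so that its label side faces up. Leave the un-notched blank slide standing in its slot and do not disturb the jigger, the topping tub and the glass.

Things in the scene. Friction and masses are not known exactly. Their poses are not given: they have to be found in the camera images.
- caddy: Grey plastic caddy fixed to the worktop, 134 x 96 mm, turned any way round. Origin: centre of its underside; z up, x along its two slots. Slots centred at y = -30 and +30 mm: floor 6 mm and wall tops 22 mm above the worktop, 10 mm wide, 114 mm long. The slides stand in them, either in either slot. The handle's pivot axis is parallel to x, 30 mm above the origin, on cheeks 38 mm high.
- handle (a joint): Hinge of the carry handle, a steel bail with legs 72 mm either side of the middle: 0 = straight up, between the slides and in the gripper's way; grows as it folds to the caddy's +y side; 1.4 rad = seated on its stop, nearly flat. Starts at 0 to 0.3. A stiff hinge: it stays wherever it is left, so it must be taken all the way; takes about 1 N at the bar.
- handle_bar (a point): Centre of the handle's straight cross bar: round grey grip, 12 mm diameter, 90 mm long, parallel to the caddy's x, 95 mm from the pivot axis (125 mm above the worktop when upright; 94 mm to the side and 46 mm above the worktop when seated).
- slide_center (a point): Centre of the slide to show: plate 110 long (x) x 8 thick (y) x 56 mm high (z), standing on a long edge, 40 g. Its +x end is frosted for 40 mm, with a 14 x 14 mm notch cut from the top corner of that end; the other 70 mm are clear. The label is on the +y face (y points out of the label side): facing the label, notch up, the notch is at the upper left.
- frosted_end: The frosted 40 mm end of that slide, not to be touched by the gripper. Its frame is the slide's: origin in the middle of the slide's lower long edge (28 mm below slide_center), x from 15 to 55 mm is frosted.
- slide: The same slide; origin in the middle of its lower long edge, same axes. Its x axis is parallel to the caddy's x axis.
- blank_center (a point): Centre of the blank slide: same 110 x 8 x 56 mm clear plate without notch or frosting, standing in the other slot; stays there.
- jigger: Double steel measure, 46 mm wide, 78 mm high, standing loose at the back; leave alone. Origin at its underside.
- tub_berries: Small clear topping tub with dark pink filling, 69 x 69 x 75 mm, loose at the left; leave alone. Origin at its underside.
- glass: Small tasting glass, 58 mm wide, 82 mm high, loose at the right; leave alone. Origin at its underside.

How it is judged:
By the outcome, as a careful person would: the job done as asked, in the order asked, and still so for the second after the job is handed in, while the arm keeps its last pose, push and grip.
It also fails if it takes over 51 s, if anything falls off the work surface, if the arm or the gripper's body presses on something with over 40 N, if the wrist force passes 120 N, or if a joint passes its speed limit or range.

## Working session

There is one attempt and no reset: what is moved stays moved. The work goes in short steps, Python scripts to look and compute and a tool call to move; the robot and the scene stay as the last step left them, time stands still between calls to the robot, and variables do not carry over. Pictures are saved under pics/ and viewed, and the job is handed in when it is done.

Besides the shell and the picture viewer there is one more tool, called as a command line: name --argument value ..., lists and objects as JSON in quotes. send_rows: Moves the arm, as the interface text tells. Its arguments: {"type":"object","properties":{"plan":{"type":"array"}},"required":["plan"]}

```bash
mkdir -p pics
cat > h.py <<'E'
import numpy as np, cv2
from workcell import ctrl
def cam(n,fn=None):
    c=ctrl.read_camera(n)
    if fn: cv2.imwrite('pics/'+fn,c['image'][:,:,::-1])
    z=c['z_map']; v,u=np.mgrid[:z.shape[0],:z.shape[1]]
    P=np.stack([(u-c['cx'])/c['fx']*z,(v-c['cy'])/c['fy']*z,z],-1)
    c['W']=(P-c['t'])@c['R']; c['W'][z==0]=np.nan
    return c
E
python3 - <<'E'
from h import *
np.set_printoptions(precision=3,suppress=True)
s=ctrl.read_state();print(s['time'],s['eef_pos'],s['tool_rot'],s['finger_gap'],ctrl.nose_length)
for n in('scene','side','wrist'):
    c=cam(n,n+'0.png');np.savez(n+'0.npz',W=c['W'],im=c['image'],R=c['R'],t=c['t'],K=[c['fx'],c['fy'],c['cx'],c['cy']]);print(n,-c['R'].T@c['t'],c['R'][2],c['fx'])
E
```

```text
0.0 [0.525 0.    0.256] [[ 0.     1.    -0.001]
 [ 1.    -0.     0.   ]
 [ 0.    -0.001 -1.   ]] 0.9986861422076676 0.025
scene [-0.595  0.631  0.68 ] [ 0.819 -0.416 -0.394] 397.48141459541085
side [ 0.527 -1.128  0.701] [ 0.025  0.89  -0.455] 394.3268831139587
wrist [0.525 0.073 0.374] [-0.001 -0.287 -0.958] 270.674581833418
```

View pics/scene0.png

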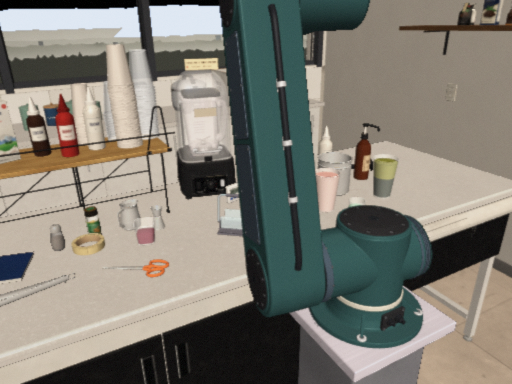

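View pics/side0.png

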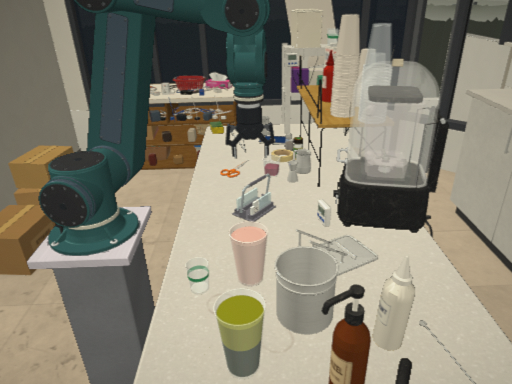

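View pics/wrist0.png

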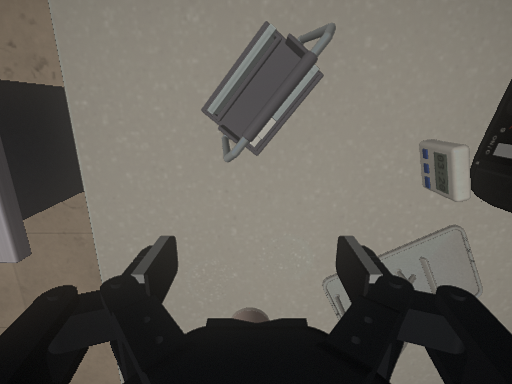

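Run:
```python
from h import *
np.set_printoptions(precision=3,suppress=True)
d=np.load('wrist0.npz');W=d['W'];im=d['im']
big=cv2.resize(im[10:175,190:350],None,fx=4.5,fy=3.6*1.0,interpolation=cv2.INTER_CUBIC)
big=cv2.resize(im[10:175,190:350],None,fx=3.6,fy=3.6,interpolation=cv2.INTER_CUBIC);cv2.imwrite('pics/w0z.png',big[:,:,::-1])
s=np.load('side0.npz');cv2.imwrite('pics/s0z.png',cv2.resize(s['im'][165:230,215:290],None,fx=8,fy=8,interpolation=cv2.INTER_CUBIC)[:,:,::-1])
for p in [(265,85),(205,110),(268,25),(322,70),(258,153),(228,157),(332,28),(445,170)]: print(p,W[p[1],p[0]])
sub=W[10:175,190:350].reshape(-1,3);m=sub[:,2]>0.012
q=sub[m];print(len(q),q.min(0),q.max(0));print(np.histogram(q[:,2],bins=np.arange(0,.14,.005)))
low=q[(q[:,2]<.03)]
print(cv2.minAreaRect((low[:,:2]*1000).astype(np.float32)))
hi=q[q[:,2]>.1]; print(cv2.minAreaRect((hi[:,:2]*1000).astype(np.float32)) if len(hi) else None, hi.mean(0))
```

```text
(265, 85) [0.535 0.102 0.006]
(205, 110) [0.458 0.071 0.006]
(268, 25) [0.538 0.165 0.022]
(322, 70) [0.608 0.12  0.001]
(258, 153) [0.527 0.015 0.006]
(228, 157) [0.498 0.029 0.12 ]
(332, 28) [0.587 0.137 0.121]
(445, 170) [0.749 0.003 0.058]
5884 [0.461 0.021 0.012] [0.6   0.165 0.132]
(array([   0,    0,   63,  108, 1113,   82,  105,  291,   64,  126,   78,
         78, 1483,   22,   21,   22,   25,   28,   27,   26,   28,   17,
         13,   64,  152, 1719,  129,    0]), array([0.   , 0.005, 0.01 , 0.015, 0.02 , 0.025, 0.03 , 0.035, 0.04 ,
       0.045, 0.05 , 0.055, 0.06 , 0.065, 0.07 , 0.075, 0.08 , 0.085,
       0.09 , 0.095, 0.1  , 0.105, 0.11 , 0.115, 0.12 , 0.125, 0.13 ,
       0.135, 0.14 ]))
((533.1607666015625, 96.2860336303711), (135.8194122314453, 82.26237487792969), 50.6231575012207)
((542.2721557617188, 82.2171630859375), (150.69937133789062, 14.297428131103516), 50.791038513183594) [0.546 0.085 0.127]
```

View pics/w0z.png

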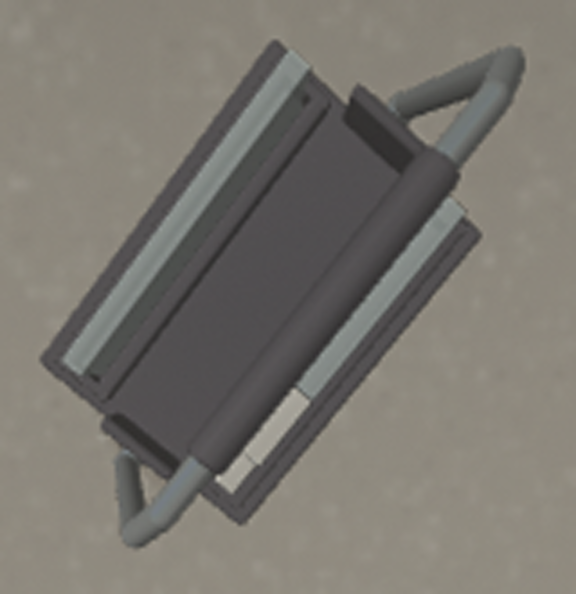

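View pics/s0z.png

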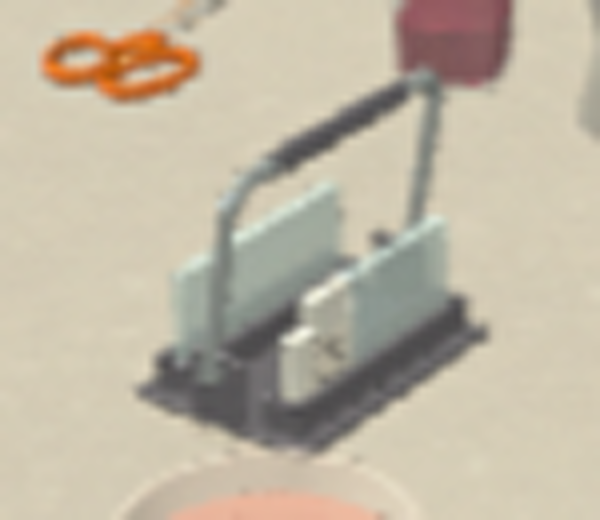

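Run:
```python
from h import *
np.set_printoptions(precision=4,suppress=True)
d=np.load('wrist0.npz');W=d['W']
q=W[10:175,190:350].reshape(-1,3);q=q[q[:,2]>.012]
top=q[(q[:,2]>.058)&(q[:,2]<.066)]
u=np.array([np.cos(np.radians(50.7)),np.sin(np.radians(50.7))]);n=np.array([u[1],-u[0]])
a=top[:,:2]@n
for m in (a<np.median([a.min(),a.max()]),a>=np.median([a.min(),a.max()])):
    p=top[m];print('slide',len(p),cv2.minAreaRect((p[:,:2]*1000).astype(np.float32)),p.mean(0),'n',np.percentile(p[:,:2]@n,[1,50,99]),'u',np.percentile(p[:,:2]@u,[0,1,99,100]))
    v=np.linalg.svd(p[:,:2]-p[:,:2].mean(0))[2][0];print(np.degrees(np.arctan2(*v[::-1])))
b=q[q[:,2]>.12];v=np.linalg.svd(b[:,:2]-b[:,:2].mean(0))[2][0];print('bar ang',np.degrees(np.arctan2(*v[::-1])),'n',np.percentile(b[:,:2]@n,[1,50,99]),'u',np.percentile(b[:,:2]@u,[0,100]),b[:,2].max(), np.median(q[q[:,2]>.126][:,:2]@n))
w=q[(q[:,2]>.0195)&(q[:,2]<.025)];print('walls n',np.percentile(w[:,:2]@n,[0.5,99.5]),'u',np.percentile(w[:,:2]@u,[0.5,99.5]))
for nm,pts in (('side',[(200,270),(322,212),(303,160),(272,168),(292,172),(250,235)]),('scene',[(146,232),(128,215),(157,217)])):
    S=np.load(nm+'0.npz')['W']
    for p in pts: print(nm,p,S[p[1],p[0]])
S=np.load('side0.npz')
cv2.imwrite('pics/s0y.png',cv2.resize(S['im'][130:310,170:350],None,fx=3.3,fy=3.3,interpolation=cv2.INTER_CUBIC)[:,:,::-1])
```

```text
slide 881 ((507.1540832519531, 111.54136657714844), (109.71694946289062, 8.303804397583008), 50.62772750854492) [0.5088 0.1133 0.0621] n [0.3179 0.3219 0.3258] u [0.3527 0.3542 0.4611 0.4624]
-129.3048008331213
slide 645 ((543.37744140625, 80.94209289550781), (146.9883270263672, 32.89178466796875), 50.621742248535156) [0.5586 0.0817 0.0622] n [0.3538 0.3817 0.3856] u [0.3333 0.3392 0.4774 0.4803]
-128.0812872646091
bar ang -129.29641568361484 n [0.3631 0.3685 0.3744] u [0.3362 0.4794] 0.131679371652377 0.36866153794422485
walls n [0.3107 0.3926] u [0.3456 0.4697]
side (200, 270) [ 0.3911 -0.3351  0.0813]
side (322, 212) [ 0.7552 -0.0114  0.0466]
side (303, 160) [0.7453 0.3959 0.063 ]
side (272, 168) [0.6137 0.3722 0.0415]
side (292, 172) [0.6917 0.3231 0.0426]
side (250, 235) [ 0.5185 -0.2708  0.1375]
scene (146, 232) [0.5782 0.4055 0.0521]
scene (128, 215) [0.7177 0.4326 0.0605]
scene (157, 217) [0.6794 0.3407 0.0462]
```

View pics/s0y.png

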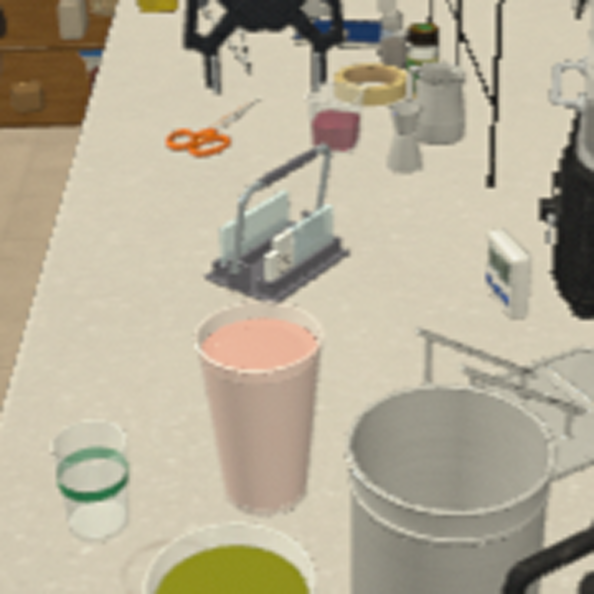

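send_rows --plan '[[[0,0,0.1],[0.012,0.003,0.01],0.4],[[0,0,0.2],[0.024,0.006,0.02],0.4],[[0,0,0.3],[0.036,0.009,0.03],0.4],[[0,0,0.4],[0.048,0.012,0.04],0.4],[[0,0,0.5],[0.06,0.015,0.05],0.4],[[0,0,0.6],[0.072,0.018,0.06],0.4],[[0,0,0.686],[0.082,0.019,0.066],0.4],[[0,0,0.686],[0.082,0.019,0.066],0.4],[[0,0,0.686],[0.082,0.019,0.066],0.4]]'

```text
time: 1.05
eef_pos: [0.5437, 0.0819, 0.19]
tool_rot: [[0.631, 0.776, -0.001], [0.776, -0.631, 0.0], [-0.001, -0.001, -1.0]]
ft_force: [-0.3, -0.1, -0.2]
finger_gap: 0.599
```

```bash
cat >> h.py <<'E'
np.set_printoptions(precision=4,suppress=True)
A=np.radians(50.7);u=np.array([np.cos(A),np.sin(A),0]);n=np.array([u[1],-u[0],0]);Z=np.array([0,0,1.])
def st():
    s=ctrl.read_state();p=s['eef_pos'];R=s['tool_rot'];print('t',s['time'],'p',p,'u,n',p@u,p@n,'F',s['ft_force'],'gap',s['finger_gap'],'q',np.array(s['qpos']));print(R);return s
def go(tu,tn,tz,s):
    return s['tool_rot'].T@(tu*u+tn*n+tz*Z-s['eef_pos'])
E
python3 - <<'E'
from h import *
s=st();print(go(.408,.369,.1295,s))
c=cam('wrist','w1.png')
q=c['W'].reshape(-1,3);q=q[(q[:,2]>.1)&(abs(q[:,0]-.544)<.09)&(abs(q[:,1]-.082)<.09)];print(len(q),np.percentile(q@n,[1,50,99]),np.percentile(q@u,[0,100]),np.median(q[q[:,2]>.126]@n))
E
```

```text
t 1.05 p [0.5437 0.0819 0.19  ] u,n 0.40772614109542143 0.36884103861741346 F [-0.3423 -0.0518 -0.1605] gap 0.5987889650022565 q [ 0.0013  0.334  -0.1275  1.1105  0.      2.255 ]
[[ 0.6311  0.7757 -0.0011]
 [ 0.7757 -0.6311  0.    ]
 [-0.0007 -0.0009 -1.    ]]
[0.0003 0.0002 0.0605]
45125 [0.3074 0.3687 0.4304] [0.333  0.4834] 0.3688811341855961
```

View pics/w1.png

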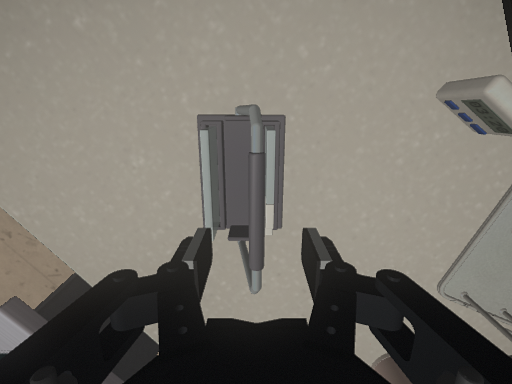

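send_rows --plan '[[[0,0,0],[0,0,0.02],0.4],[[0,0,0],[0,0,0.04],0.4],[[0,0,0],[0,0,0.055],0.4],[[0,0,0],[0,0,0.06],0.5],[[0,0,0],[0,0,0.06],1],[[0,0,0],[0,0,0.06],1],[[0,0,0],[0,0,0.06],1],[[0,0,0],[0,0,0.06],1],[[0,0,0],[0,0,0.06],1]]'

```text
time: 2.0
eef_pos: [0.5443, 0.0815, 0.1312]
tool_rot: [[0.632, 0.775, 0.001], [0.775, -0.632, -0.0], [0.0, 0.001, -1.0]]
ft_force: [-0.7, -2.3, 7.4]
finger_gap: 0.124
```

Run:
```python
from h import *
s=st();p=s['eef_pos']
c0=.3518
th0=np.arctan2(p@n-c0,p[2]-.006-.030);print('th0',th0,np.hypot(p@n-c0,p[2]-.036))
for th in np.arange(th0,1.4301,.04):
    t=.006; print(round(th,2),go(p@u,c0+.095*np.sin(th),.036+.095*np.cos(th),s))
```

```text
t 2.0 p [0.5443 0.0815 0.1312] u,n 0.4077991727675727 0.3695579339225662 F [-0.749  -2.2982  7.4014] gap 0.12356846862932198 q [ 0.0008  0.3729 -0.237   0.96   -0.0005  2.2551]
[[ 0.6315  0.7754  0.001 ]
 [ 0.7754 -0.6315 -0.0005]
 [ 0.0003  0.0011 -1.    ]]
th0 0.18448455010427384 0.09680521143596776
0.18 [ 0.     -0.0003  0.0018]
0.22 [-0.      0.0034  0.0025]
0.26 [-0.      0.0071  0.0035]
0.3 [-0.      0.0107  0.0045]
0.34 [-0.      0.0143  0.0058]
0.38 [-0.      0.0179  0.0071]
0.42 [-0.0001  0.0214  0.0086]
0.46 [-0.0001  0.0248  0.0103]
0.5 [-0.0001  0.0281  0.012 ]
0.54 [-0.0001  0.0314  0.0139]
0.58 [-0.0001  0.0346  0.016 ]
0.62 [-0.0001  0.0378  0.0181]
0.66 [-0.0001  0.0408  0.0204]
0.7 [-0.0001  0.0437  0.0228]
0.74 [-0.0001  0.0466  0.0253]
0.78 [-0.0001  0.0493  0.028 ]
0.82 [-0.0001  0.052   0.0307]
0.86 [-0.0001  0.0545  0.0336]
0.9 [-0.0001  0.0569  0.0365]
0.94 [-0.0002  0.0592  0.0395]
0.98 [-0.0002  0.0613  0.0427]
1.02 [-0.0002  0.0634  0.0459]
1.06 [-0.0002  0.0653  0.0492]
1.1 [-0.0002  0.067   0.0525]
1.14 [-0.0002  0.0687  0.056 ]
1.18 [-0.0002  0.0702  0.0594]
1.22 [-0.0002  0.0715  0.063 ]
1.26 [-0.0002  0.0727  0.0666]
1.3 [-0.0002  0.0738  0.0702]
1.34 [-0.0002  0.0747  0.0739]
1.38 [-0.0002  0.0755  0.0776]
1.42 [-0.0002  0.0761  0.0814]
```

send_rows --plan '[[[0,0,0],[0,0.0034,0.0015],1],[[0,0,0],[0,0.009,0.003],1],[[0,0,0],[0,0.0161,0.0055],1],[[0,0,0],[0,0.0231,0.0085],1],[[0,0,0],[0,0.0281,0.011],1],[[0,0,0],[0,0.0346,0.015],1],[[0,0,0],[0,0.0408,0.0194],1],[[0,0,0],[0,0.0466,0.0243],1],[[0,0,0],[0,0.0466,0.0243],1]]'

```text
time: 2.9
eef_pos: [0.5809, 0.0516, 0.1061]
tool_rot: [[0.632, 0.775, 0.001], [0.775, -0.632, -0.001], [0.0, 0.001, -1.0]]
ft_force: [-1.8, 0.3, -1.1]
finger_gap: 0.119
```

Run:
```python
from h import *
s=st();p=s['eef_pos']
c0=.3518
th0=np.arctan2(p@n-c0,p[2]-.006-.030);print('th0',th0,np.hypot(p@n-c0,p[2]-.036))
for th in np.arange(.74,1.46,.06):
    t=.006; print(round(th,2),go(p@u,c0+.095*np.sin(th),.036+.095*np.cos(th),s))
```

```text
t 2.9 p [0.5809 0.0516 0.1061] u,n 0.40785087320527164 0.416868957103802 F [-1.8261  0.298  -1.1457] gap 0.11874405774876572 q [-0.0509  0.4439 -0.1921  0.9341 -0.0005  2.2039]
[[ 0.6319  0.775   0.0007]
 [ 0.775  -0.6319 -0.0005]
 [ 0.      0.0009 -1.    ]]
th0 0.7480227556341734 0.09566281488902288
0.74 [ 0.    -0.001 -0.   ]
0.8 [-0.      0.0031  0.0039]
0.86 [-0.      0.0069  0.0081]
0.92 [-0.      0.0105  0.0126]
0.98 [-0.      0.0138  0.0172]
1.04 [-0.      0.0168  0.022 ]
1.1 [-0.      0.0196  0.027 ]
1.16 [-0.      0.022   0.0322]
1.22 [-0.      0.0241  0.0375]
1.28 [-0.      0.0259  0.0429]
1.34 [-0.0001  0.0274  0.0484]
1.4 [-0.0001  0.0285  0.054 ]
```

send_rows --plan '[[[0,0,0],[0,0.0031,0.0039],1],[[0,0,0],[0,0.0069,0.0081],1],[[0,0,0],[0,0.0105,0.0126],1],[[0,0,0],[0,0.0138,0.0172],1],[[0,0,0],[0,0.0168,0.022],1],[[0,0,0],[0,0.0196,0.027],1],[[0,0,0],[0,0.0225,0.0335],1],[[0,0,0],[0,0.025,0.041],1],[[0,0,0],[0,0.027,0.0475],1],[[0,0,0],[0,0.028,0.053],1]]'

```text
time: 3.9
eef_pos: [0.6028, 0.0338, 0.0525]
tool_rot: [[0.632, 0.775, 0.001], [0.775, -0.632, -0.0], [0.0, 0.001, -1.0]]
ft_force: [-4.6, 1.2, 7.0]
finger_gap: 0.11
```

send_rows --plan '[[[0,0,0],[0,0.0003,0.002],1],[[0,0,0],[0,0.0005,0.004],1],[[0,0,0],[0,0.0005,0.0055],1],[[0,0,0],[0,0.0005,0.0055],1]]'

```text
time: 4.3
eef_pos: [0.6033, 0.0336, 0.0505]
tool_rot: [[0.632, 0.775, 0.003], [0.775, -0.632, -0.001], [0.002, 0.003, -1.0]]
ft_force: [-24.7, 3.4, 60.0]
finger_gap: 0.122
```

Run:
```python
from h import *
s=st();p=s['eef_pos']
c0=.3518
th0=np.arctan2(p@n-c0,p[2]-.006-.030);print('th0',th0,np.hypot(p@n-c0,p[2]-.036))
```

```text
t 4.3 p [0.6033 0.0336 0.0505] u,n 0.40811331967330006 0.44552341198014755 F [-24.6577   3.4005  60.0258] gap 0.12222918712414792 q [-0.0789  0.5237 -0.2195  0.8241 -0.0005  2.1756]
[[ 0.6317  0.7752  0.0035]
 [ 0.7752 -0.6317 -0.0008]
 [ 0.0016  0.0032 -1.    ]]
th0 1.4168936161418937 0.09484444145076586
```

send_rows --plan '[[[0,0,0],[0,0,0],1],[[0,0,0],[0,0,0],0.6],[[0,0,0],[0,0,0],0.6],[[0,0,0],[0,0,0],0.6],[[0,0,0],[0,0,0],0.6]]'

```text
time: 4.8
eef_pos: [0.6035, 0.0335, 0.0502]
tool_rot: [[0.632, 0.775, 0.003], [0.775, -0.632, -0.001], [0.002, 0.003, -1.0]]
ft_force: [-0.1, -0.0, 0.5]
finger_gap: 0.4
```

send_rows --plan '[[[0,0,0],[0,0,-0.02],0.6],[[0,0,0],[0,0,-0.05],0.6],[[0,0,0],[0,-0.01,-0.09],0.6],[[0,0,0],[0.01,-0.04,-0.12],0.6],[[0,0,0],[0.025,-0.064,-0.13],0.6],[[0,0,0],[0.025,-0.064,-0.13],0.55],[[0,0,0],[0.025,-0.064,-0.13],0.55]]'

```text
time: 5.5
eef_pos: [0.5693, 0.0938, 0.18]
tool_rot: [[0.631, 0.776, 0.004], [0.776, -0.631, -0.001], [0.002, 0.004, -1.0]]
ft_force: [1.3, -0.4, -0.1]
finger_gap: 0.45
```

Run:
```python
from h import *
s=st();p=s['eef_pos']
c=cam('wrist','w2.png');c2=cam('side','s2.png');c3=cam('scene','sc2.png')
cv2.imwrite('pics/s2z.png',cv2.resize(c2['image'][120:240,190:340],None,fx=5,fy=5,interpolation=cv2.INTER_CUBIC)[:,:,::-1])
q=c['W'].reshape(-1,3);q=q[np.isfinite(q).all(1)];qn=q@n-.3518;qu=q@u-.408
b=q[(qn>.08)&(qn<.11)&(abs(qu)<.045)&(q[:,2]>.03)];print('bar',len(b),np.percentile(b@n-.3518,[1,50,99]),np.percentile(b[:,2],[50,95,100]))
for nm,lo,hi in(('slide',.015,.05),('blank',-.045,-.015)):
    t=q[(qn>lo)&(qn<hi)&(abs(qu)<.06)&(abs(q[:,2]-.062)<.003)];print(nm,len(t),np.percentile(t@n,[1,50,99]),np.percentile(t@u,[0,1,99,100]),np.median(t[:,2]))
    print(np.polyfit(t@u-.408,t@n,1))
```

```text
t 5.5 p [0.5693 0.0938 0.18  ] u,n 0.4331298272809536 0.381139718944147 F [ 1.2665 -0.3635 -0.1343] gap 0.45046353933664673 q [ 0.0225  0.381  -0.0815  1.1044 -0.0011  2.2761]
[[ 0.6309  0.7758  0.0039]
 [ 0.7758 -0.6309 -0.001 ]
 [ 0.0017  0.0037 -1.    ]]
bar 4527 [0.0801 0.0859 0.098 ] [0.2372 0.2493 0.2515]
slide 776 [0.3786 0.3822 0.3855] [0.3674 0.3683 0.462  0.4625] 0.06226281358042343
[-0.0021  0.3819]
blank 736 [0.318  0.3221 0.3259] [0.3791 0.3838 0.4623 0.4626] 0.06216407896182306
[0.0069 0.322 ]
```

View pics/w2.png

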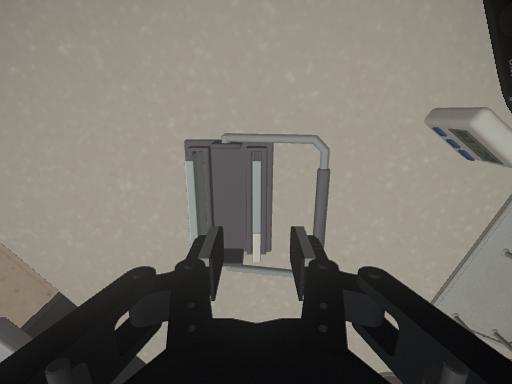

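View pics/s2z.png

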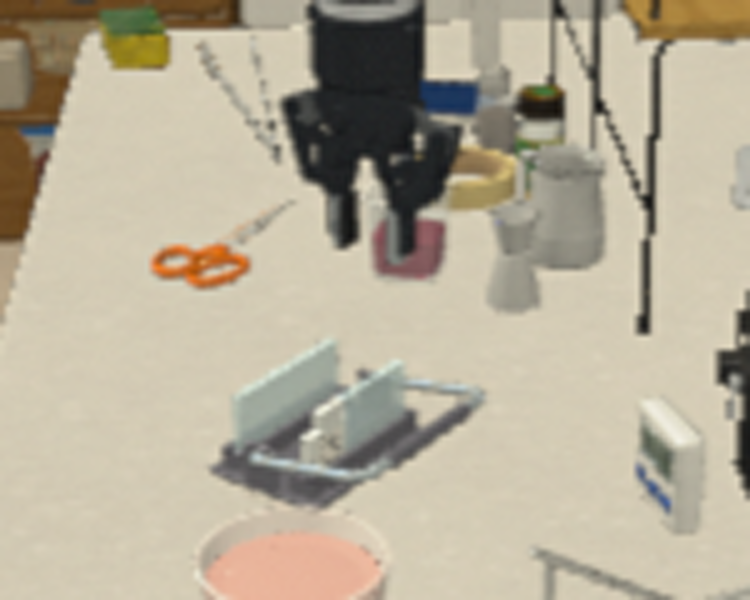

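Run:
```python
from h import *
c=cam('wrist')
q=c['W'].reshape(-1,3);q=q[np.isfinite(q).all(1)];qn=q@n-.3518;qu=q@u-.408
b=q[(qn>.08)&(qn<.11)&(abs(qu)<.045)&(q[:,2]>.03)&(q[:,2]<.1)];print('bar',len(b),np.percentile(b@n-.3518,[1,50,99]),np.percentile(b[:,2],[5,50,95,100]),np.median(b[b[:,2]>.05]@n-.3518))
print(go(.433,.382,.058,st()))
```

```text
bar 910 [0.0876 0.0922 0.0993] [0.0477 0.0518 0.0535 0.0547] 0.09295270282855483
t 5.7 p [0.5693 0.0928 0.1793] u,n 0.43238844272346555 0.3817464975850241 F [ 0.4569 -0.5227  0.6887] gap 0.4504184319124852 q [ 0.0208  0.3821 -0.0817  1.1046 -0.001   2.2762]
[[ 0.6323  0.7747  0.0024]
 [ 0.7747 -0.6323 -0.001 ]
 [ 0.0008  0.0025 -1.    ]]
[ 0.0005 -0.      0.1213]
```

send_rows --plan '[[[0,0,0],[0,0,0.03],0.55],[[0,0,0],[0,0,0.06],0.55],[[0,0,0],[0.0005,0,0.085],0.55],[[0,0,0],[0.0005,0,0.105],0.55],[[0,0,0],[0.0005,0,0.118],0.55],[[0,0,0],[0.0005,0,0.121],0.55],[[0,0,0],[0.0005,0,0.121],0.6],[[0,0,0],[0.0005,0,0.121],0.75],[[0,0,0],[0.0005,0,0.121],0.8]]'

```text
time: 6.6
eef_pos: [0.5704, 0.093, 0.0591]
tool_rot: [[0.633, 0.775, 0.004], [0.775, -0.633, -0.001], [0.002, 0.003, -1.0]]
ft_force: [-0.6, 0.5, 0.9]
finger_gap: 0.199
```

Run:
```python
from h import *
s=st();cam('wrist','w3.png')
```

```text
t 6.6 p [0.5704 0.093  0.0591] u,n 0.43318370346383833 0.3824825384675729 F [-0.5993  0.5436  0.8559] gap 0.19946825430985018 q [ 0.0211  0.4776 -0.2798  0.8098 -0.001   2.2766]
[[ 0.6325  0.7745  0.0036]
 [ 0.7746 -0.6325 -0.001 ]
 [ 0.0015  0.0034 -1.    ]]
```

View pics/w3.png

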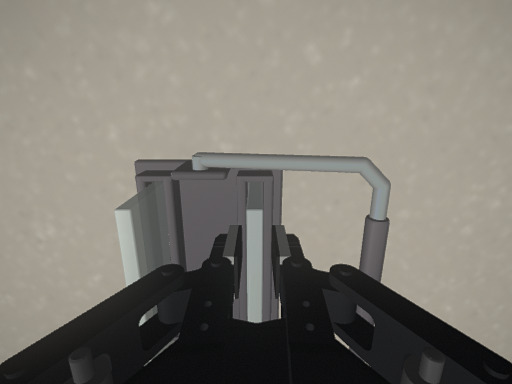

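Slide (255,260) is centred between the pads near its clear end, with no contact yet. Next: close the jaws, then lift.

send_rows --plan '[[[0,0,0],[0,0,0],1],[[0,0,0],[0,0,0],1],[[0,0,0],[0,0,0],1],[[0,0,0],[0,0,0],1],[[0,0,0],[0,0,0],1]]'

```text
time: 7.15
eef_pos: [0.5704, 0.0931, 0.0593]
tool_rot: [[0.632, 0.775, 0.004], [0.775, -0.632, -0.001], [0.002, 0.004, -1.0]]
ft_force: [-2.2, 0.2, 5.7]
finger_gap: 0.083
```

send_rows --plan '[[[0,0,0],[0,0,-0.005],1],[[0,0,0],[0,0,-0.015],1],[[0,0,0],[0,0,-0.03],1],[[0,0,0],[0,0,-0.05],1],[[0,0,0],[0,0,-0.08],1],[[0,0,0],[0,0,-0.11],1],[[0,0,0],[0,0,-0.14],1],[[0,0,0],[0,0,-0.17],1],[[0,0,0],[0,0,-0.2],1],[[0,0,0],[0,0,-0.22],1]]'

```text
time: 8.15
eef_pos: [0.5696, 0.0932, 0.2822]
tool_rot: [[0.632, 0.775, 0.006], [0.775, -0.632, -0.001], [0.003, 0.006, -1.0]]
ft_force: [0.5, 0.2, -0.4]
finger_gap: 0.078
```

Run:
```python
from h import *
s=st();cam('wrist','w4.png');c=cam('side');cv2.imwrite('pics/s4z.png',cv2.resize(c['image'][90:240,190:340],None,fx=4,fy=4,interpolation=cv2.INTER_CUBIC)[:,:,::-1])
```

```text
t 8.15 p [0.5696 0.0932 0.2822] u,n 0.4329170323048419 0.38171460148202235 F [ 0.4606  0.2256 -0.4257] gap 0.07836690181408668 q [ 0.0216  0.3449  0.142   1.3616 -0.001   2.277 ]
[[ 0.6324  0.7746  0.0064]
 [ 0.7747 -0.6324 -0.0009]
 [ 0.0034  0.0055 -1.    ]]
```

View pics/w4.png

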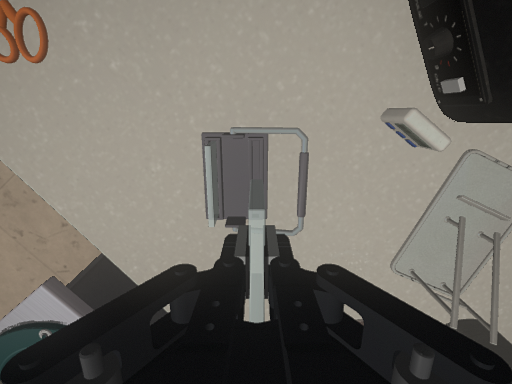

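View pics/s4z.png

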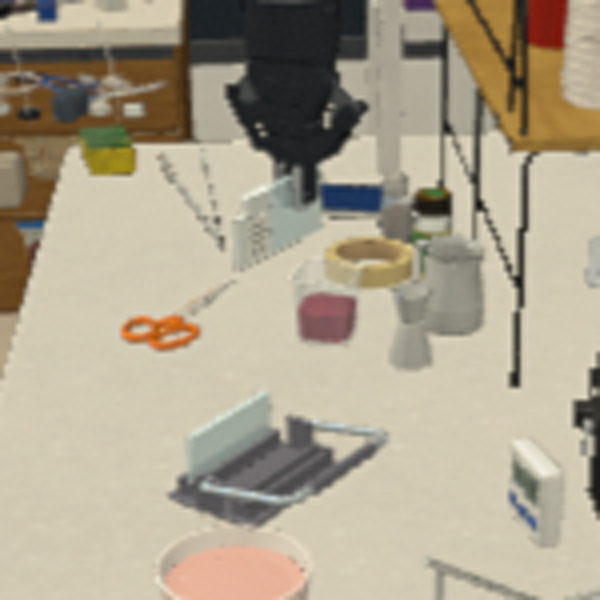

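send_rows --plan '[[[-0.05,0,0],[0,0,-0.002],1],[[-0.14,0,0],[0,0,-0.005],1],[[-0.23,0,0],[0,0,-0.01],1],[[-0.32,0,0],[0,0,-0.015],1],[[-0.41,0,0],[0,0,-0.02],1],[[-0.5,0,0],[0,0,-0.02],1],[[-0.59,0,0],[0,0,-0.02],1],[[-0.68,0,0],[0,0,-0.02],1],[[-0.77,0,0],[0,0,-0.02],1],[[-0.86,0,0],[0,0,-0.02],1]]'

```text
time: 9.25
eef_pos: [0.5694, 0.0932, 0.3023]
tool_rot: [[0.632, 0.497, 0.594], [0.775, -0.41, -0.481], [0.005, 0.765, -0.644]]
ft_force: [1.1, -0.1, -0.7]
finger_gap: 0.083
```

Run:
```python
from h import *
s=st();c=cam('side');cv2.imwrite('pics/s5z.png',cv2.resize(c['image'][70:240,190:340],None,fx=3.5,fy=3.5,interpolation=cv2.INTER_CUBIC)[:,:,::-1])
print('tilt',np.degrees(np.arccos(-s['tool_rot'][2,2])))
```

```text
t 9.25 p [0.5694 0.0932 0.3023] u,n 0.43278212905964164 0.3815902534946474 F [ 1.0555 -0.0729 -0.6885] gap 0.08325369969534617 q [ 0.311   0.0778 -0.4786  0.4385 -0.6945  2.3551]
[[ 0.6324  0.497   0.5942]
 [ 0.7746 -0.4104 -0.4812]
 [ 0.0047  0.7646 -0.6445]]
tilt 49.87304576308225
```

View pics/s5z.png

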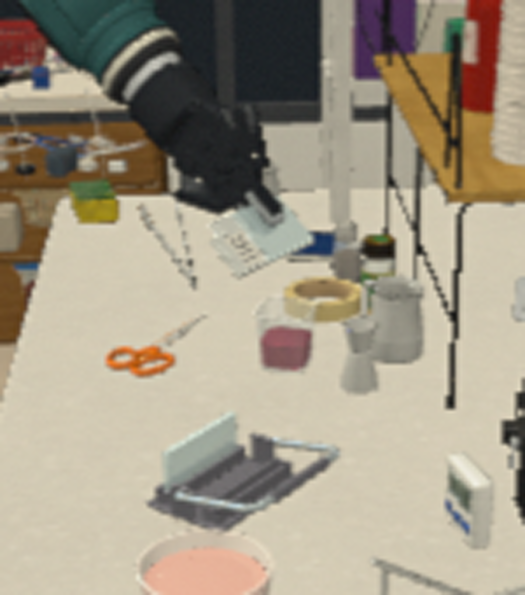

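send_rows --plan '[[[-0.05,0,0],[0,0,0],1],[[-0.1,0,0],[0,0,0],1],[[-0.13,0,0],[0,0,0],1],[[-0.13,0,0],[0,0,0],1],[[-0.13,0,0],[0,0,0],1],[[-0.13,0,0],[0,0,0],1],[[-0.13,0,0],[0,0,0],1],[[-0.13,0,0],[0,0,0],1]]'

```text
time: 10.1
eef_pos: [0.5683, 0.0931, 0.3008]
tool_rot: [[0.632, 0.415, 0.654], [0.775, -0.341, -0.532], [0.002, 0.843, -0.537]]
ft_force: [0.3, -0.2, -1.1]
finger_gap: 0.082
```

Run:
```python
from h import *
s=st();print('dq',s['dq']);R=s['tool_rot']
print('tilt',np.degrees(np.arccos(-R[2,2])))
c=cam('side');cv2.imwrite('pics/s6z.png',cv2.resize(c['image'][70:240,190:340],None,fx=3.5,fy=3.5,interpolation=cv2.INTER_CUBIC)[:,:,::-1])
W=c['W'].reshape(-1,3);W=W[np.isfinite(W).all(1)]
L=(W-s['eef_pos'])@R   # tool coords; slide along x from -80..+30, z
m=(abs(L[:,1])<.012)&(L[:,0]<-.018)&(L[:,0]>-.085)&(L[:,2]>-.03)&(L[:,2]<.08)
p=W[m];v=np.linalg.svd(p-p.mean(0))[2];nv=v[2]*np.sign(v[2][2]);print(len(p),'normal',nv,'tilt of label',90-np.degrees(np.arcsin(nv[2])),'zmin/max',p[:,2].min(),p[:,2].max(), 'Lx',L[m,0].min(),L[m,0].max(),'Lz',L[m,2].min(),L[m,2].max())
e=p[:, :];
# long edge direction: lowest edge
lo=[]
for a in np.arange(-.075,-.02,.006):
    k=m&(abs(L[:,0]-a)<.004)
    if k.sum(): lo.append([a,W[k][:,2].min(),L[k][:,2].max()])
print(np.array(lo))
w=cam('wrist','w6.png');q=w['W'].reshape(-1,3)
qn=q@n-.3518;qu=q@u-.408
b=q[(qn>.08)&(qn<.11)&(abs(qu)<.045)&(q[:,2]>.03)&(q[:,2]<.1)];print('bar',len(b),np.percentile(b[:,2],[95]) if len(b) else '')
```

```text
t 10.1 p [0.5683 0.0931 0.3008] u,n 0.43202097453921295 0.38076061274075657 F [ 0.3211 -0.2436 -1.1098] gap 0.08220628499835428 q [ 0.3502  0.0772 -0.5932  0.2231 -0.8099  2.3067]
[[ 0.632   0.4151  0.6544]
 [ 0.775  -0.3412 -0.532 ]
 [ 0.0024  0.8434 -0.5373]]
dq [ 0.0014 -0.0001 -0.0034 -0.0053 -0.0016 -0.0009]
tilt 57.4966250529286
249 normal [ 0.3944 -0.3698  0.8413] tilt of label 32.72672849875933 zmin/max 0.2704188529033415 0.3064312750767949 Lx -0.08261424166194961 -0.01800412719508597 Lz -0.0028412608382503714 0.05377302168712073
[[-0.075   0.273   0.053 ]
 [-0.069   0.2762  0.053 ]
 [-0.063   0.2737  0.0538]
 [-0.057   0.2714  0.0533]
 [-0.051   0.2755  0.0526]
 [-0.045   0.2708  0.0526]
 [-0.039   0.2727  0.0531]
 [-0.033   0.2704  0.0532]
 [-0.027   0.2706  0.0536]
 [-0.021   0.2706  0.0536]]
bar 822 [0.0537]
```

View pics/s6z.png

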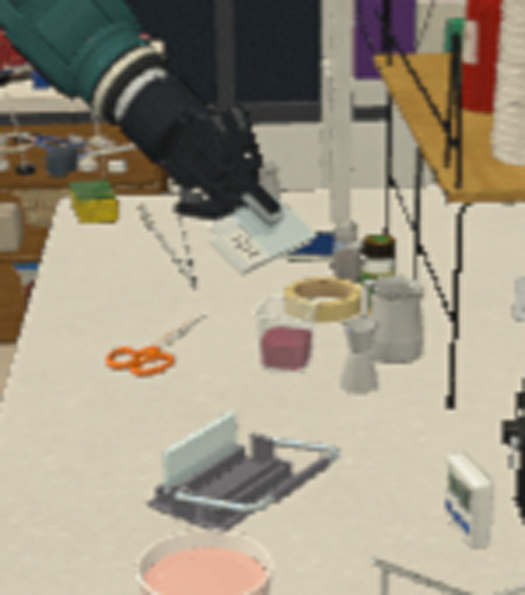

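View pics/w6.png

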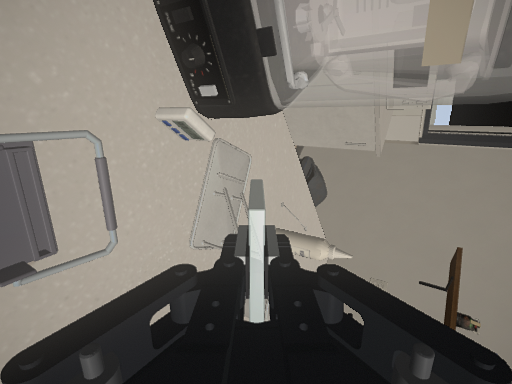

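send_rows --plan '[[[0,0,0],[0,-0.005,-0.008],1],[[0,0,0],[0,-0.012,-0.019],1],[[0,0,0],[0,-0.018,-0.028],1],[[0,0,0],[0,-0.0215,-0.034],1],[[0,0,0],[0,-0.0215,-0.034],1],[[0,0,0],[0,-0.0215,-0.034],1],[[0,0,0],[0,-0.0215,-0.034],1],[[0,0,0],[0,-0.0215,-0.034],1],[[0,0,0],[0,-0.0215,-0.034],1],[[0,0,0],[0,-0.0215,-0.034],1]]'

```text
time: 11.2
eef_pos: [0.5371, 0.1184, 0.3008]
tool_rot: [[0.632, 0.415, 0.654], [0.775, -0.341, -0.532], [0.002, 0.843, -0.537]]
ft_force: [-0.3, -0.4, -0.3]
finger_gap: 0.08
```

Run:
```python
from h import *
s=st();print('dq',s['dq'],'tilt',np.degrees(np.arccos(-s['tool_rot'][2,2])))
if abs(s['dq']).max()<.02: print(ctrl.job_done())
```

```text
t 11.2 p [0.5371 0.1184 0.3008] u,n 0.431796242174481 0.34060760484110514 F [-0.2747 -0.4138 -0.2774] gap 0.08037215273359828 q [ 0.4291  0.0634 -0.5908  0.3093 -0.8576  2.401 ]
[[ 0.6322  0.4152  0.6542]
 [ 0.7748 -0.3411 -0.5323]
 [ 0.0021  0.8434 -0.5373]]
dq [ 0.0015 -0.0001 -0.0006  0.0009 -0.0012  0.0018] tilt 57.50075902657875
the job is handed in; nothing more can be done
None
```

The handle is folded and released, and the arm is holding the notched slide still above the caddy with its label facing up. I handed the job in at about 11 s of the 51 s allowed.

**Handle:** I gripped the bar and took it round its arc onto the stop. The stop pushed back with about 60 N at the wrist before I let go. Depth readings after release and again during the slide hold put the bar top at 53–54 mm. That is about 47 mm at the centre, against 46 mm when seated.

**Slide:** I took it about 25 mm from its middle on the clear side, so the pads stayed about 29 mm from the frosted end. Its lower edge is now about 0.27 m above the worktop.

**Last checks:**
- **Tilt and level:** From the arm's pose, the tilt is 57.5° and the long edge is within about 0.2° of level.
- **Stillness:** Joint speeds were under 0.002 rad/s.
- **Other objects:** The blank slide is standing in its slot. The jigger and the tub look untouched in the side view, and the arm stayed well away from the glass.

**Disagreement:** Depth points on the slide's lower edge scattered by about 5 mm along its length. I put that down to sensor noise, so the level figure rests on the arm's pose rather than the camera. I took no picture after the last 40 mm sideways move that centred the slide over the caddy. For that move I relied on the pose, force and grip readings.

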